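# Pack graphite electrode blanks and clamp the row with a one-hand ratchet clamp

### The job

Stand the two loose graphite blanks (the slab and the round one) in the fixture's tray, in one upright row with the block already there, between the clamp's jaws and in any order. Then pump the clamp's trigger, without pushing the far jaw by hand, until the row is tight against the fixed jaw and the far jaw's soft pad is pressed about half-way into its cup - never fully home, for graphite chips - and finish while still holding the trigger squeezed. Leave the bushing, the brass nipple and the steel block alone.

Things in the scene. Friction and masses are not known exactly. Their poses are not given: they have to be found in the camera images.
- fixture: Aluminium plate 166 x 345 x 10 mm fixed on the bench with an open tray and, on the robot's side of it, a one-hand ratchet bar clamp lying on its side. Origin on the bench top under the bar's axis; x points across the bar from pistol grip to tray, y along the bar from clamp body to far jaw, z up. Bar: centre x = 0, 20 wide, 6 thick, toothed, axis at z = 46. All fixture positions below: mm in this frame.
- tray_floor (a point): Middle of the tray's inner floor, at fixture (85, 28, 15), same axes as the fixture. Inside, the tray is 54 mm across (x 58 to 112) and 222 mm long (y -83 to 139); walls 5 mm thick, rim at z = 34. Over it hang only the two jaws, arms at z 35 to 57, pads up to z 64.
- clamp_housing (a point): Middle of the top of the clamp's black housing, at fixture (7, -127, 69); it spans x -31 to 46, y -168 to -85. The black pistol grip runs from it towards -x, to x = -119, y -161 to -140, z 31 to 61. A pawl inside keeps the bar from sliding back when the trigger is let go; the small release tab beside the grip is rigid and not needed.
- fixed_jaw: The jaw on the clamp body; it never moves. Its origin and axes are the fixture's. Its hard rubber face, 40 mm wide and 36 high, centred at fixture x = 85, z = 46, is the plane y = -75 and looks to +y: the row is pressed against it. Its arm covers the tray from y = -99 to -85.
- far_jaw: The jaw on the end of the bar, with an arm across the tray at fixture y 112 to 132 when joint bar is 0; it moves to -y by that joint's value. Its origin is the fixture's origin moved likewise. It carries a cup (rim at y = 100) with the soft pad. Only the trigger is to move it.
- pad_face (a point): Centre of the soft pad's face on the far jaw, 38 x 24 mm, looking to fixture -y, at fixture x = 85, z = 46. With joints bar and pad at 0 it lies at y = 90.
- bar (a joint): Travel of bar and far jaw towards the fixed jaw, m, 0 (wide open) to 0.075; starts at 0 to 0.010. It slides with about 1.5 N; the ratchet lets it close but not open.
- pad (a joint): How far the soft pad is pressed into its cup, m: 0 free, 0.010 fully home. Spring of 2 N per mm, so half-way (0.005) is 10 N. It already yields a little, up to about 2.5 mm, while the pad pushes the blanks along the tray, and rises quickly once the row is tight.
- trigger (a joint): Trigger angle, rad: 0 let go (sprung back), 0.32 fully squeezed. It turns about a vertical axis at fixture (35, -115), lever swinging to fixture -y, towards the grip. A full squeeze and release (0.28 or more) takes the bar on by 11 mm, two teeth: the first 0.01 to 0.12 rad are free play, then 4.6 mm per 0.1 rad. Held part-way it keeps the bar there; let go, the bar may slip back up to 5 mm.
- trigger_lever: The trigger's black finger lever: along its own x, 79 to 146 mm from the pivot, 11 mm thick, 24 mm high, middle at z = 46. Origin on the pivot; its own -x points outward along the lever. Let go, it points to fixture -x turned 0.16 rad towards +y; squeezed, it meets the grip. The bench is free for 100 mm on its +y side.
- trigger_push (a point): Middle of the lever's finger face (it looks to fixture +y), 111 mm from the pivot, z = 46. Push it to fixture -y, 35 mm for the whole swing: about 3 N at the start, 5 N at the end, and about 0.4 N more per N at the pad.
- resident_center (a point): Centre of the graphite block already in the tray near the fixed jaw: 46 (x) x 40 (y) x 60 mm high, about 200 g.
- slab_center (a point): Centre of the loose graphite slab, upright on the bench: 46 (its x) x 30 (its y) x 60 mm high, about 150 g. It fits the tray with its 46 mm side across it.
- round_center (a point): Centre of the loose round graphite blank, upright on the bench: 46 mm diameter, 60 mm high, about 180 g.
- bushing: Steel guide bushing, a ring of 48 mm diameter, 45 mm high, standing on the bench; leave alone. Origin under its centre.
- nipple: Brass hose nipple, 26 mm diameter, 50 mm high, standing; leave alone. Origin under its centre.
- gauge_block: Steel set-up block with three holes, 75 x 50 x 25 mm, lying; leave alone. Origin under its centre.
Mind the look-alikes: they are no part of the job. Leave any green or turquoise look-alike of the part that bears round_center alone. What is shaped like the part that bears resident_center but white is not meant.

How it is judged:
By the outcome, as a careful person would: the job done as asked, in the order asked, and still so for the second after the job is handed in, while the arm keeps its last pose, push and grip.
It also fails if it takes over 67 s, if anything falls off the work surface, if the arm or the gripper's body presses on something with over 40 N, if the wrist force passes 120 N, or if a joint passes its speed limit or range.

### The arm

A 6-joint arm with a two-finger parallel gripper is mounted at the origin on the work surface. World frame = base frame: x ahead of the robot, y to its left, z up, the work surface at z = 0. Lengths are in mm, angles in rad, forces in N, time in s.
With the tool pointing down it reaches from about 300 to 775 mm from the base axis. Payload 14.6 kg.
Tool frame: the origin (TCP) lies midway between the tips of the shut fingers; the grasp point (between the pads) lies 19 mm behind it (manip.hold_point_z is the distance from the TCP to the grasp point, in mm); z points along the fingers, y is the direction in which the jaws open and shut (so a half turn about z gives the same grasp; the last joint's range is limited). The gripper opens to 94 mm and grips with 3 to 60 N. Pads are 16 mm wide; open, the fingers measure 119 mm over their backs; the gripper's body (75 mm by 177 mm) begins 78 mm behind the grasp point.
Start: joints at [1.132, 0.3, 1.521, -0, 1.321, -0.067], TCP at [199.808, 512.412, 205.446] pointing down, gripper open.
Joint ranges: [-3.03, 3.03], [-0.79, 2.21], [0.23, 2.52], [-1.04, 4.18], [0, 3.07], [-2.55, 2.55]. Speed limits (rad/s): [2.22, 2.22, 2.57, 3.14, 3.14, 3.14].

### API

Orientations are given as [roll, pitch, yaw] about the fixed x, y, z axes, in that order (R = Rz(yaw) Ry(pitch) Rx(roll)).
In Python, from cell import manip gives the robot as it stands.
- The arm moves only by the shell command python3 -m crank 'ROWS' [OPENING] [FORCE]. ROWS is JSON, a list of rows, each an object with "offset": the shift along the world's x, y, z in m, a list of three; "spin": the turn about the world's z in degrees. In form: [{"offset": [dx, dy, dz], "spin": spin}, ...]. A call has exactly 8 rows; each row is the pose to reach, as a shift and turn from the pose measured when the call began; what a row does not reach only later rows make up. A row lasts 1/12 s, in which the tool goes at most 41.7 mm and 7.16 degrees, less where a joint would pass 70% of its speed; a pose out of reach is approached as far as the arm can. A call with a gripper value outside its range is refused whole. OPENING is the opening, from 0 (shut) to 1 (fully open), set as the call begins (- or left out, the last holds). The fingers move at their own pace and stop on an object; FORCE is the grip in N (left out, the last holds). Time passes only in rows, so rows that repeat a pose let the fingers close, or fill a call up. It gives the time, the measured TCP pose, the force and the opening at its end, in the units of the state.
- manip.read_state(): the state, without advancing time (a new reading comes with each control period).
- manip.camera(name): name is "scene" or "top" or "wrist"; returns a dict with "pixels" (400x640x3 uint8, red, green, blue), "fx", "fy", "cx", "cy" (pixels), "extrinsics" (4x4, takes a point from world to camera coordinates); the wrist camera has in their place "hand_eye" (4x4, takes a point from camera to tool coordinates, whose origin is the TCP and whose axes are the flange's). Camera axes: x right, y down, z forward; pixel columns grow to the right and rows downward; lengths in mm; the calibration is good to about 2 mm. A picture is of the moment at which its call begins: read the wrist's pose just before it. There is no depth.
- manip.sign_off(): hands the job in, once; it reports no verdict.
Trained networks look in a picture, given as the dict that the camera call returned (one of the last four; its "shot" number tells which), for a name from the list of things; names that differ only in an ending like _2 or _b are one class to them, and where a whole thing is asked for, a point or a joint stands for the part that bears it (a point fixed in the world has none). Each returns a list of dicts, best first, with "conf" (0 to 1); they miss things now and then, are a little off and sometimes report something else, mostly with a low value. They report only what shows in the picture. A call takes as long as a camera call. They do not tell look-alikes from the thing itself.
- manip.search_frame(picture, name): "location" ([x, y, z] in mm, in world coordinates, good to about 4 mm: the middle of the surface that is visible of it).
- manip.masks_of(picture, name): "mask" (400x640 bool, what is visible of it).
The state is a dict: "clock": time; "joints": joint angles; "qd": joint speeds; "effort": joint torques, N m; "eef_pos": TCP position; "eef_rot": TCP orientation; "wrist_force": force on the tool from outside, world axes, zero at the start; "moment": the same for the moment, N m; "finger_gap": finger opening in mm.
Only numpy, scipy, OpenCV 4.12 (cv2) and the standard library are available. Lean on these libraries where they do the work, as an engineer would, in place of code of your own. Each camera call takes 0.05 s, during which the arm holds its last target. There are 200 camera calls.

## Working session

There is one attempt and no reset: what is moved stays moved. The work goes in short steps, Python scripts to look and compute and a shell command to move; the robot and the scene stay as the last step left them, time stands still between calls to the robot, and variables do not carry over. Pictures are saved under pics/ and viewed, about 8 in all and at most 12, crops included, and the job is handed in when it is done.

```bash
mkdir -p pics; ls; cat > h.py <<'E'
import numpy as np, cv2
from cell import manip
def save(p,n): cv2.imwrite('pics/'+n,cv2.cvtColor(p['pixels'],cv2.COLOR_RGB2BGR))
E
python3 - <<'E'
from h import *
print(manip.read_state())
for c in ['top','scene']:
    p=manip.camera(c); save(p,c+'1.png')
    print(c,p['fx'],np.round(p['extrinsics'],3).tolist())
    for n in ['fixture','clamp_housing','fixed_jaw','far_jaw','pad_face','trigger_lever','trigger_push','resident_center','slab_center','round_center','bushing','nipple','gauge_block','tray_floor']:
        try: print(n,[(np.round(d['location'],0).tolist(),round(d['conf'],2)) for d in manip.search_frame(p,n)][:4])
        except Exception as e: print(n,e)
E
```

```text
pics
{'clock': 0.0, 'joints': array([ 1.13240133e+00,  3.00457698e-01,  1.52160419e+00, -5.25970446e-06,
        1.32068185e+00, -6.65960647e-02]), 'qd': array([ 0.00125239,  0.00037904,  0.00051392, -0.00026956,  0.0004758 ,
        0.00027167]), 'effort': array([-1.28942604e-03, -5.31796539e+01, -3.52737772e+01,  7.07698753e-02,
        2.42694304e-02, -1.37886700e-04]), 'eef_pos': array([199.69867062, 512.177571  , 204.8839041 ]), 'eef_rot': array([-3.14044379e+00, -7.15173971e-05,  2.76979498e+00]), 'wrist_force': array([ 0.32031693,  0.30683734, -0.46126774]), 'moment': array([ 0.02364441, -0.06105208, -0.0747935 ]), 'finger_gap': 93.78329408992501}
top 456.3194929333602 [[-0.029, -1.0, -0.001, 22.832], [-0.993, 0.029, -0.112, 613.529], [0.112, -0.002, -0.994, 1257.447], [0.0, 0.0, 0.0, 1.0]]
fixture [([595.0, -54.0, 16.0], 0.98), ([484.0, -138.0, 57.0], 0.63)]
clamp_housing [([590.0, -56.0, 15.0], 0.7), ([523.0, 445.0, 19.0], 0.46)]
fixed_jaw [([634.0, -124.0, 54.0], 0.66)]
far_jaw [([624.0, 78.0, 55.0], 0.76)]
pad_face []
trigger_lever [([558.0, -382.0, 45.0], 0.4)]
trigger_pu
[... 674 characters left out ...]
p_housing [([606.0, -92.0, 15.0], 0.94)]
fixed_jaw [([642.0, -130.0, 61.0], 0.59)]
far_jaw [([629.0, 76.0, 56.0], 0.73)]
pad_face [([644.0, 48.0, 56.0], 0.46)]
trigger_lever [([480.0, -135.0, 53.0], 0.46)]
trigger_push [([484.0, -137.0, 59.0], 0.64)]
resident_center [([759.0, -118.0, 60.0], 0.59), ([660.0, -90.0, 76.0], 0.57), ([446.0, -392.0, 21.0], 0.48)]
slab_center [([452.0, 330.0, 48.0], 0.65)]
round_center [([619.0, 373.0, 51.0], 0.84), ([608.0, 284.0, 57.0], 0.7), ([604.0, 194.0, 53.0], 0.68)]
bushing [([571.0, -386.0, 41.0], 0.79), ([644.0, 49.0, 56.0], 0.33), ([484.0, -133.0, 61.0], 0.31)]
nipple []
gauge_block [([529.0, 441.0, 27.0], 0.76)]
tray_floor [([605.0, -88.0, 21.0], 0.94)]
```

View pics/top1.png

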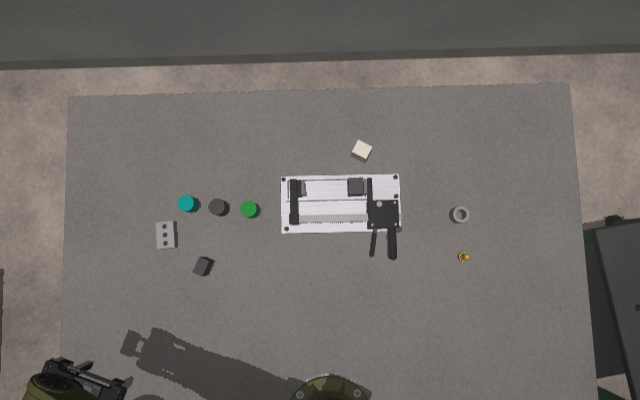

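View pics/scene1.png

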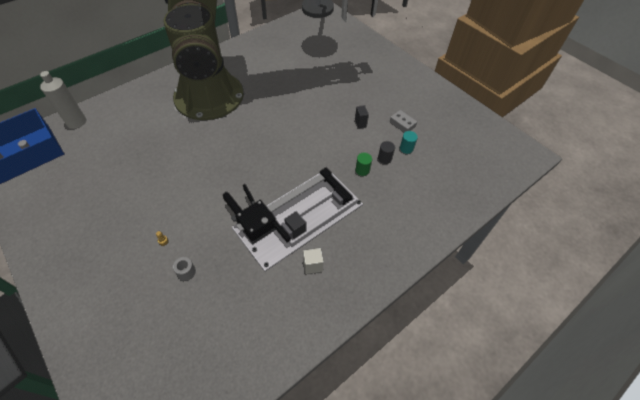

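The top picture shows the graphite round at about (218,207), between green (249,209) and turquoise (187,203). The slab is at (203,266), the resident at (356,187) and the white look-alike at (362,149). The fixture's axes are close to the world axes.

```bash
cat >> h.py <<'E'
def wcam(p,st=None):
    if 'extrinsics' in p: return np.array(p['extrinsics'])
    from scipy.spatial.transform import Rotation as R
    T=np.eye(4); T[:3,:3]=R.from_euler('xyz',st['eef_rot']).as_matrix(); T[:3,3]=st['eef_pos']
    return np.linalg.inv(T@np.array(p['hand_eye']))
def back(p,uv,z,st=None):
    E=wcam(p,st); uv=np.atleast_2d(uv).astype(float)
    d=np.c_[(uv[:,0]-p['cx'])/p['fx'],(uv[:,1]-p['cy'])/p['fy'],np.ones(len(uv))]
    Rt=E[:3,:3]; c=-Rt.T@E[:3,3]; w=d@Rt
    return c+w*((z-c[2])/w[:,2])[:,None]
def proj(p,X,st=None):
    E=wcam(p,st); c=np.atleast_2d(X)@E[:3,:3].T+E[:3,3]
    return np.c_[c[:,0]/c[:,2]*p['fx']+p['cx'],c[:,1]/c[:,2]*p['fy']+p['cy']]
E
python3 - <<'E'
from h import *
p=manip.camera('top'); im=cv2.cvtColor(p['pixels'],cv2.COLOR_RGB2BGR)
a=cv2.resize(im[165:270,270:410],None,fx=5.5,fy=5.5,interpolation=cv2.INTER_CUBIC)
cv2.imwrite('pics/fx.png',a)
m=(im.min(2)>150).astype(np.uint8); m[:165]=0;m[240:]=0;m[:,:270]=0;m[:,410:]=0
m=cv2.morphologyEx(m,cv2.MORPH_CLOSE,np.ones((3,3)))
ys,xs=np.nonzero(m); W=back(p,np.c_[xs,ys],10)[:,:2].astype(np.float32)
r=cv2.minAreaRect(W); print('plate',r,cv2.boxPoints(r).round().tolist())
for n in ['slab_center','round_center']:
  for d in manip.masks_of(p,n):
    k=d['mask'].astype(bool); ys,xs=np.nonzero(k); 
    W=back(p,np.c_[xs,ys],45)[:,:2].astype(np.float32); print(n,round(d['conf'],2),xs.mean().round(),ys.mean().round(),np.mean(p['pixels'][k],0).round(),W.mean(0).round(),cv2.minAreaRect(W))
w=manip.camera('wrist'); print(np.round(w['hand_eye'],2).tolist(),w['fx'])
E
```

```text
plate ((607.007080078125, -49.16639709472656), (343.8804931640625, 167.4832305908203), 89.53016662597656) [[522.0, -220.0], [689.0, -222.0], [692.0, 122.0], [525.0, 123.0]]
round_center 0.82 188.0 204.0 [ 37. 121. 116.] [614. 381.] ((615.552734375, 380.9307861328125), (59.49602127075195, 50.80555725097656), 88.30994415283203)
round_center 0.7 250.0 210.0 [ 51. 124.  64.] [591. 207.] ((591.2940673828125, 207.03744506835938), (50.528499603271484, 42.47393035888672), 62.53596496582031)
round_center 0.54 318.0 210.0 [123. 120. 121.] [586.  17.] ((607.011474609375, -62.02326965332031), (316.0561828613281, 127.07080078125), 88.31182098388672)
round_center 0.53 218.0 208.0 [74. 72. 73.] [600. 295.] ((600.3489990234375, 295.55865478515625), (58.368839263916016, 49.05301284790039), 44.06757354736328)
[[-0.0, -0.97, -0.24, 68.88], [1.0, -0.0, -0.0, 0.31], [0.0, -0.24, 0.97, -179.41], [0.0, 0.0, 0.0, 1.0]] 300.7514299884892
```

View pics/fx.png

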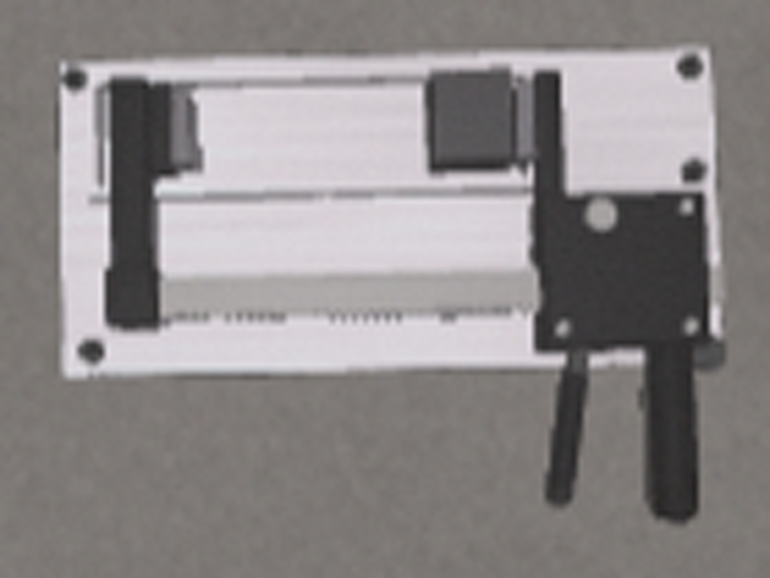

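The crop shows the tray on the upper side and the resident at crop (475,118), close to the fixed jaw. The far jaw is at (130,200), the trigger lever at (565,430) and the grip at (672,430). I'm moving over the slab now.

```bash
python3 -m crank '[{"offset":[0.03,-0.022,0],"spin":-7},{"offset":[0.06,-0.044,0],"spin":-14},{"offset":[0.09,-0.067,0],"spin":-21},{"offset":[0.12,-0.09,0],"spin":-28},{"offset":[0.15,-0.112,0],"spin":-35},{"offset":[0.18,-0.135,0],"spin":-42},{"offset":[0.21,-0.158,0],"spin":-48},{"offset":[0.235,-0.178,0],"spin":-48}]' 1 20
python3 - <<'E'
from h import *
st=manip.read_state(); w=manip.camera('wrist'); save(w,'w1.png')
for d in manip.masks_of(w,'slab_center'): 
    ys,xs=np.nonzero(d['mask']); print(d['conf'],xs.mean(),ys.mean(),len(xs))
for d in manip.search_frame(w,'slab_center'): print(d)
E
```

```text
clock: 2.37
eef_pos: [436.5, 332.7, 205.6]
eef_rot: [3.141, 0.0, 1.924]
wrist_force: [1.2, 1.4, -0.4]
finger_gap: 93.6
0.59 324.13196480938416 184.73460410557186 1364
0.37 445.43093922651934 250.6961325966851 181
{'location': [437.1, 341.0, 56.9], 'conf': 0.79}
```

View pics/w1.png

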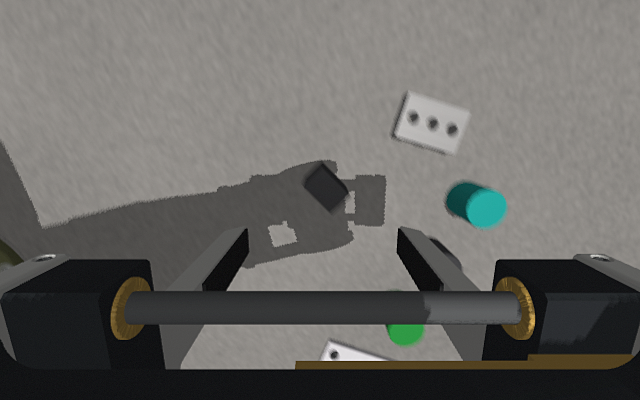

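The slab is at (325,187), a lozenge turned about 45° in the view, with turquoise at (487,207) and green at (405,330). I'm fitting a box to its mask.

```bash
cat >> h.py <<'E'
def boxfit(p,st,mask,dim,z0,guess,yaws=np.arange(0,180,5),fine=True):
    from scipy.optimize import minimize
    S=4
    ys,xs=np.nonzero(mask); x0,x1,y0,y1=xs.min()-15,xs.max()+15,ys.min()-15,ys.max()+15
    M=cv2.resize(mask[y0:y1,x0:x1].astype(np.uint8),None,fx=S,fy=S,interpolation=cv2.INTER_NEAREST)
    def ren(q):
        if len(dim)==3:
            c,s=np.cos(q[2]),np.sin(q[2]); a,b,h=dim
            C=np.array([[i*a/2,j*b/2] for i in(-1,1) for j in(-1,1)])@np.array([[c,s],[-s,c]])
        else:
            t=np.linspace(0,6.28,40); h=dim[1]; C=dim[0]/2*np.c_[np.cos(t),np.sin(t)]
        C=C+q[:2]; X=np.r_[np.c_[C,np.full(len(C),z0)],np.c_[C,np.full(len(C),z0+h)]]
        uv=((proj(p,X,st)+.5-[x0,y0])*S).astype(np.float32)
        I=np.zeros_like(M); cv2.fillConvexPoly(I,cv2.convexHull(uv).round().astype(np.int32),1); return I
    def cost(q):
        I=ren(q); return 1-(I&M).sum()/(I|M).sum()
    best=None
    for y in np.radians(yaws):
        r=minimize(cost,[*guess,y],method='Nelder-Mead',options=dict(initial_simplex=[[*guess,y],[guess[0]+8,guess[1],y],[guess[0],guess[1]+8,y],[*guess,y+.1]]))
        if best is None or r.fun<best.fun: best=r
    return best.x[:2].round(1),np.degrees(best.x[2]).round(1),1-best.fun
E
python3 - <<'E'
from h import *
st=manip.read_state(); w=manip.camera('wrist')
print(st['clock'],np.degrees(st['eef_rot']))
g=w['pixels'].max(2); d=manip.masks_of(w,'slab_center')[0]
print(boxfit(w,st,d['mask'],(46,30,60),0,(437,336),np.arange(0,180,20)))
m=(g<62).astype(np.uint8); n,l=cv2.connectedComponents(m); k=(l==l[187,325]); k=cv2.morphologyEx(k.astype(np.uint8),cv2.MORPH_OPEN,np.ones((3,3)))>0
print(k.sum(),d['mask'].sum())
print(boxfit(w,st,k,(46,30,60),0,(437,336),np.arange(0,180,20)))
E
```

```text
2.5167 [-1.79986443e+02  2.96547328e-03  1.10527831e+02]
(array([435.5, 339. ]), np.float64(-26.6), np.float64(0.9507891470118816))
1349 1378
(array([434.9, 339.5]), np.float64(-25.2), np.float64(0.9695760598503741))
```

```bash
python3 -m crank '[{"offset":[-0.001,0.006,0],"spin":-7},{"offset":[-0.001,0.006,-0.02],"spin":-14},{"offset":[-0.001,0.006,-0.04],"spin":-21},{"offset":[-0.001,0.006,-0.06],"spin":-28},{"offset":[-0.001,0.006,-0.08],"spin":-35},{"offset":[-0.001,0.006,-0.10],"spin":-42},{"offset":[-0.001,0.006,-0.105],"spin":-46},{"offset":[-0.001,0.006,-0.105],"spin":-46}]' 1 20
python3 - <<'E'
from h import *
st=manip.read_state(); w=manip.camera('wrist'); save(w,'w2.png')
g=w['pixels'].max(2); d=manip.masks_of(w,'slab_center')
if d: 
  for e in d[:2]: print(e['conf'],e['mask'].sum(),boxfit(w,st,e['mask'],(46,30,60),0,(435,339),np.array([-25])))
E
```

```text
clock: 3.28
eef_pos: [431.8, 341.2, 98.8]
eef_rot: [-3.14, 0.002, 1.128]
wrist_force: [-0.3, -0.6, 0.4]
finger_gap: 93.9
0.95 3079 (array([435.4, 339.2]), np.float64(-25.0), np.float64(0.9757030460373769))
```

View pics/w2.png

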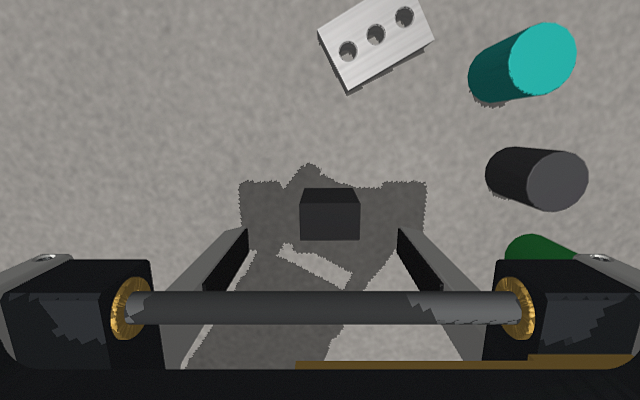

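The slab sits square between the fingers at (330,215), and the fit agrees at (435.4, 339.2), -25°. Next I descend and grip.

```bash
python3 -m crank '[{"offset":[0.0035,-0.002,-0.01],"spin":0.3},{"offset":[0.0035,-0.002,-0.03],"spin":0.3},{"offset":[0.0035,-0.002,-0.055],"spin":0.3},{"offset":[0.0035,-0.002,-0.075],"spin":0.3},{"offset":[0.0035,-0.002,-0.076],"spin":0.3},{"offset":[0.0035,-0.002,-0.076],"spin":0.3},{"offset":[0.0035,-0.002,-0.076],"spin":0.3},{"offset":[0.0035,-0.002,-0.076],"spin":0.3}]' 1 20
python3 -m crank '[{"offset":[0,0,0],"spin":0},{"offset":[0,0,0],"spin":0},{"offset":[0,0,0],"spin":0},{"offset":[0,0,0],"spin":0},{"offset":[0,0,0],"spin":0},{"offset":[0,0,0],"spin":0},{"offset":[0,0,0],"spin":0},{"offset":[0,0,0],"spin":0}]' 0 25
```

```text
clock: 4.05
eef_pos: [437.1, 340.1, 26.4]
eef_rot: [3.14, -0.003, 1.14]
wrist_force: [0.2, -0.9, 0.3]
finger_gap: 94.0
clock: 4.72
eef_pos: [437.1, 340.1, 26.4]
eef_rot: [3.14, -0.003, 1.14]
wrist_force: [-0.3, -0.1, 0.3]
finger_gap: 45.9
```

```bash
cat >> h.py <<'E'
def fixfit(p,F,uv,st=None,guess=(600,-50,0)):
    from scipy.optimize import least_squares
    F=np.array(F,float); uv=np.array(uv,float)
    def f(q):
        c,s=np.cos(q[2]),np.sin(q[2]); X=np.c_[F[:,:2]@np.array([[c,s],[-s,c]])+q[:2],F[:,2]]
        return (proj(p,X,st)-uv).ravel()
    r=least_squares(f,guess,loss='soft_l1'); return r.x,f(r.x).reshape(-1,2).round(1)
E
python3 - <<'E'
from h import *
p=manip.camera('top')
F=[(46,-168,69),(-31,-168,69),(-31,-85,69),(-119,-161,46),(-119,-140,46)]
uv=np.array([(706,193),(709,350),(536,350),(695,518),(648,516)])/5.5+[270,165]-.4
x,r=fixfit(p,F,uv); print(x,r.tolist())
c=lambda a,z:back(p,np.array([a])/5.5+[270,165]-.4,z).round(1)
print('res',c((472,118),75),'rim',c((300,80),34),c((300,195),34),'bar',c((330,292),49))
E
```

```text
[ 5.62894149e+02 -3.56566803e+01 -1.91279819e-02] [[-0.4, -0.3], [-0.1, -0.9], [1.0, -0.6], [-0.6, 0.9], [0.4, 1.3]]
res [[645.3 -89.4  75. ]] rim [[673.6  -4.4  34. ]] [[613.7  -2.6  34. ]] bar [[562.2 -16.2  49. ]]
```

```bash
python3 -m crank '[{"offset":[0,0,0.03],"spin":0},{"offset":[0,0,0.065],"spin":0},{"offset":[0,0,0.10],"spin":0},{"offset":[0.02,-0.03,0.125],"spin":5},{"offset":[0.04,-0.06,0.135],"spin":11},{"offset":[0.06,-0.09,0.135],"spin":17},{"offset":[0.08,-0.12,0.135],"spin":24},{"offset":[0.10,-0.15,0.135],"spin":24}]'
```

```text
clock: 5.43
eef_pos: [537.7, 188.5, 161.5]
eef_rot: [3.14, -0.003, 1.567]
wrist_force: [0.1, 0.5, -1.2]
finger_gap: 46.1
```

```bash
python3 -m crank '[{"offset":[0.018,-0.033,0.01],"spin":0},{"offset":[0.036,-0.066,0.02],"spin":0},{"offset":[0.054,-0.099,0.03],"spin":0},{"offset":[0.072,-0.132,0.04],"spin":0},{"offset":[0.09,-0.165,0.04],"spin":0},{"offset":[0.107,-0.19,0.04],"spin":0},{"offset":[0.107,-0.19,0.04],"spin":0},{"offset":[0.107,-0.19,0.04],"spin":0}]'
python3 - <<'E'
from h import *
st=manip.read_state(); w=manip.camera('wrist'); save(w,'w3.png'); np.save('w3st.npy',np.r_[st['eef_pos'],st['eef_rot']])
print(st['eef_pos'],st['eef_rot'],w['hand_eye'],w['cx'],w['cy'])
for d in manip.masks_of(w,'resident_center')[:2]: print(d['conf'],d['mask'].sum(),boxfit(w,st,d['mask'],(46,40,60),15,(645,-89),np.array([0])))
E
```

```text
clock: 6.1
eef_pos: [644.8, -2.8, 200.5]
eef_rot: [-3.141, -0.003, 1.564]
wrist_force: [-0.2, 1.1, -2.9]
finger_gap: 45.9
[644.7896043   -2.80390053 200.50545161] [-3.14138782e+00 -2.77645065e-03  1.56442574e+00] [[-1.57147366e-03 -9.71590651e-01 -2.36662498e-01  6.87051121e+01]
 [ 9.99998247e-01 -1.28598775e-03 -1.36066016e-03 -5.69113189e-01]
 [ 1.01765962e-03 -2.36664221e-01  9.71590969e-01 -1.79411100e+02]
 [ 0.00000000e+00  0.00000000e+00  0.00000000e+00  1.00000000e+00]] 322.3381954745271 202.25345571385668
0.67 328 (array([645., -89.]), np.float64(0.0), np.float64(0.0))
```

View pics/w3.png

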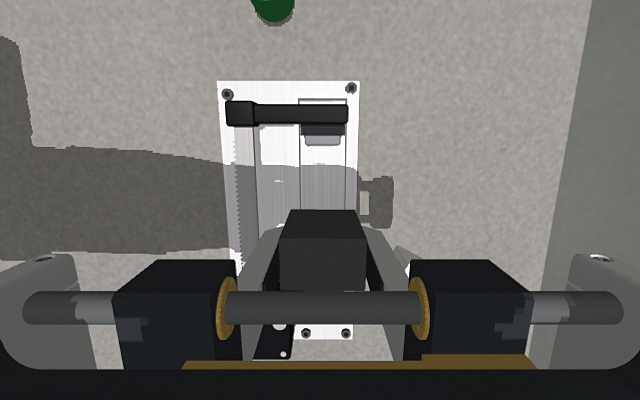

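Far jaw arm is at rows 101–125 with the pad at (323,135). The tray walls are at columns ~299 and ~346. Plate corners are (218,82) and (359,82), and the held slab is at (322,250).

```bash
python3 - <<'E'
from h import *
q=np.load('w3st.npy'); st=dict(eef_pos=q[:3],eef_rot=q[3:])
w=manip.camera('wrist'); st=manip.read_state()
g=cv2.cvtColor(w['pixels'],cv2.COLOR_RGB2GRAY).astype(int)
for r in (150,155,175,190): print(r,[(int(c),int(g[r,c])) for c in range(292,304)],[(int(c),int(g[r,c])) for c in range(340,364)])
for c in (310,330): print(c,[(int(r),int(g[r,c])) for r in range(92,128)])
print('plate',back(w,[(217.5,81.5),(359.3,81.5)],10,st).round(1).tolist())
print('walls',back(w,[(299,150),(346,150),(300,190),(346,190)],34,st).round(1).tolist())
print('pad',back(w,[(305,145),(341,144)],52,st).round(1).tolist())
print('jaw arm far edge z57',back(w,[(255,102),(347,104)],57,st).round(1).tolist(), back(w,[(226,101)],57,st))
a=cv2.resize(w['pixels'][75:215,210:400][:,:,::-1],None,fx=4,fy=4,interpolation=cv2.INTER_CUBIC); cv2.imwrite('pics/w3c.png',a)
E
```

```text
150 [(292, 248), (293, 247), (294, 247), (295, 251), (296, 252), (297, 254), (298, 255), (299, 176), (300, 137), (301, 255), (302, 254), (303, 249)] [(340, 250), (341, 250), (342, 250), (343, 255), (344, 255), (345, 107), (346, 137), (347, 255), (348, 255), (349, 252), (350, 251), (351, 250), (352, 248), (353, 247), (354, 248), (355, 249), (356, 253), (357, 255), (358, 145), (359, 160), (360, 162), (361, 157), (362, 154), (363, 154)]
155 [(292, 248), (293, 247), (294, 247), (295, 251), (296, 251), (297, 252), (298, 255), (299, 235), (300, 75), (301, 179), (302, 255), (303, 250)] [(340, 250), (341, 249), (342, 250), (343, 254), (344, 255), (345, 106), (346, 136), (347, 255), (348, 254), (349, 251), (350, 251), (351, 249), (352, 248), (353, 247), (354, 248), (355, 249), (356, 254), (357, 254), (358, 150), (359, 160), (360, 160), (361, 160), (362, 158), (363, 157)]
175 [(292, 150), (293, 153), (294, 152), (295, 152), (296, 155), (297, 154), (298, 157), (299, 151), (300, 89), (301, 150), (302, 157), (303, 148)] [(340, 148), (341, 149), (342, 150), (343, 151), (344, 147), (345, 102), (346
[... 1049 characters left out ...]
30 [(92, 250), (93, 250), (94, 250), (95, 251), (96, 252), (97, 252), (98, 255), (99, 255), (100, 162), (101, 92), (102, 153), (103, 210), (104, 255), (105, 255), (106, 102), (107, 9), (108, 40), (109, 52), (110, 50), (111, 50), (112, 50), (113, 49), (114, 48), (115, 49), (116, 48), (117, 47), (118, 47), (119, 47), (120, 48), (121, 45), (122, 47), (123, 43), (124, 24), (125, 12), (126, 19), (127, 35)]
plate [[522.6, 122.7, 10.0], [686.7, 121.9, 10.0]]
walls [[617.0, 45.5, 34.0], [670.5, 45.3, 34.0], [617.1, -0.9, 34.0], [671.1, -1.1, 34.0]]
pad [[624.9, 52.0, 52.0], [663.7, 52.8, 52.0]]
jaw arm far edge z57 [[574.7, 95.8, 57.0], [669.1, 93.4, 57.0]] [[545.06220735  96.94112496  57.        ]]
```

View pics/w3c.png

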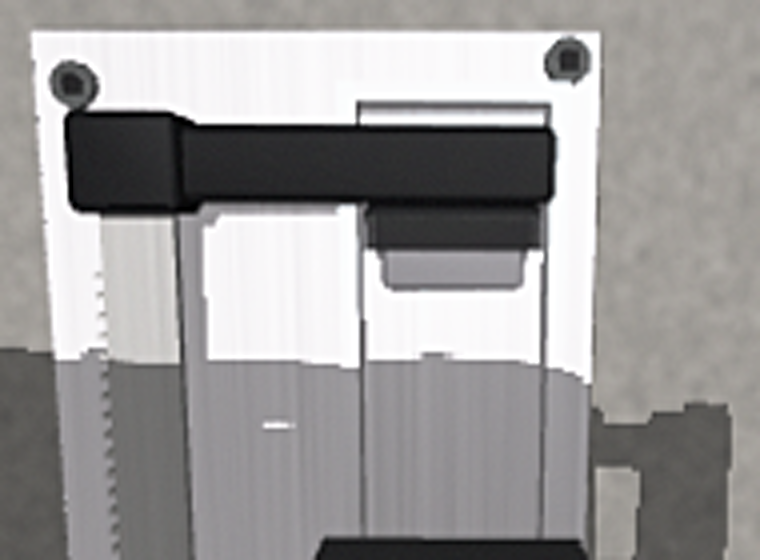

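```bash
python3 -m crank '[{"offset":[-0.001,-0.022,-0.0],"spin":0.2},{"offset":[-0.001,-0.044,-0.02],"spin":0.2},{"offset":[-0.001,-0.044,-0.05],"spin":0.2},{"offset":[-0.001,-0.044,-0.08],"spin":0.2},{"offset":[-0.001,-0.044,-0.10],"spin":0.2},{"offset":[-0.001,-0.044,-0.115],"spin":0.2},{"offset":[-0.001,-0.044,-0.12],"spin":0.2},{"offset":[-0.001,-0.044,-0.12],"spin":0.2}]'
```

```text
clock: 6.92
eef_pos: [642.7, -43.6, 80.5]
eef_rot: [-3.14, -0.003, 1.572]
wrist_force: [-0.6, -0.2, -2.2]
finger_gap: 45.9
```

```bash
python3 -m crank '[{"offset":[0.0013,-0.003,-0.01],"spin":-0.3},{"offset":[0.0013,-0.003,-0.02],"spin":-0.3},{"offset":[0.0013,-0.003,-0.027],"spin":-0.3},{"offset":[0.0013,-0.003,-0.032],"spin":-0.3},{"offset":[0.0013,-0.003,-0.035],"spin":-0.3},{"offset":[0.0013,-0.003,-0.036],"spin":-0.3},{"offset":[0.0013,-0.003,-0.037],"spin":-0.3},{"offset":[0.0013,-0.003,-0.037],"spin":-0.3}]'
```

```text
clock: 7.58
eef_pos: [644.1, -46.6, 43.7]
eef_rot: [-3.141, -0.003, 1.567]
wrist_force: [0.4, -0.4, -2.0]
finger_gap: 45.8
```

```bash
python3 -m crank '[{"offset":[0,0,-0.001],"spin":0},{"offset":[0,0,-0.002],"spin":0},{"offset":[0,0,-0.002],"spin":0},{"offset":[0,0,-0.002],"spin":0},{"offset":[0,0,-0.002],"spin":0},{"offset":[0,0,-0.002],"spin":0},{"offset":[0,0,-0.002],"spin":0},{"offset":[0,0,-0.002],"spin":0}]'
python3 -m crank '[{"offset":[0,0,0],"spin":0},{"offset":[0,0,0],"spin":0},{"offset":[0,0,0],"spin":0},{"offset":[0,0,0.01],"spin":0},{"offset":[0,0,0.04],"spin":0},{"offset":[0,0.01,0.08],"spin":0},{"offset":[-0.005,0.03,0.12],"spin":0},{"offset":[-0.01,0.06,0.15],"spin":0}]' 0.7
```

```text
clock: 8.25
eef_pos: [644.1, -46.6, 41.7]
eef_rot: [-3.141, -0.003, 1.567]
wrist_force: [-0.3, 0.2, -2.0]
finger_gap: 45.9
clock: 8.92
eef_pos: [634.8, 9.6, 192.6]
eef_rot: [3.139, -0.003, 1.565]
wrist_force: [0.7, 0.5, 0.2]
finger_gap: 65.8
```

```bash
python3 - <<'E'
from h import *
st=manip.read_state(); w=manip.camera('wrist')
for n,dm,g in (('resident_center',(46,40,60),(645,-91)),('slab_center',(46,30,60),(644,-48))):
  for d in manip.masks_of(w,n)[:3]: print(n,d['conf'],d['mask'].sum(),np.argwhere(d['mask']).mean(0).round(),boxfit(w,st,d['mask'],dm,15,g,np.array([0])))
save(w,'w4.png')
E
python3 -m crank '[{"offset":[-0.005,0.037,0],"spin":0},{"offset":[-0.01,0.075,0],"spin":0},{"offset":[-0.015,0.112,0],"spin":0},{"offset":[-0.02,0.15,0],"spin":0},{"offset":[-0.025,0.187,0],"spin":0},{"offset":[-0.03,0.224,0],"spin":0},{"offset":[-0.035,0.26,0],"spin":0},{"offset":[-0.035,0.282,0],"spin":0}]' 1
python3 - <<'E'
from h import *
st=manip.read_state(); w=manip.camera('wrist'); print(st['eef_pos'])
for d in manip.masks_of(w,'round_center')[:4]: print(d['conf'],d['mask'].sum(),np.mean(w['pixels'][d['mask']],0).round(),boxfit(w,st,d['mask'],(46,60),0,(600,293),np.array([0])))
save(w,'w5.png')
E
```

```text
resident_center 0.64 1087 [278. 332.] (array([644.6, -72.8]), np.float64(-0.7), np.float64(0.5980246057875584))
clock: 9.73
eef_pos: [599.1, 296.5, 190.9]
eef_rot: [3.139, -0.002, 1.571]
wrist_force: [0.6, -0.2, 0.7]
finger_gap: 93.9
[599.09840032 296.50173463 190.93434981]
0.66 1628 [42. 42. 43.] (array([599.3, 295.3]), np.float64(1.1), np.float64(0.9587602270214491))
0.62 1685 [ 54. 178. 170.] (array([600., 293.]), np.float64(0.0), np.float64(0.0))
```

View pics/w5.png

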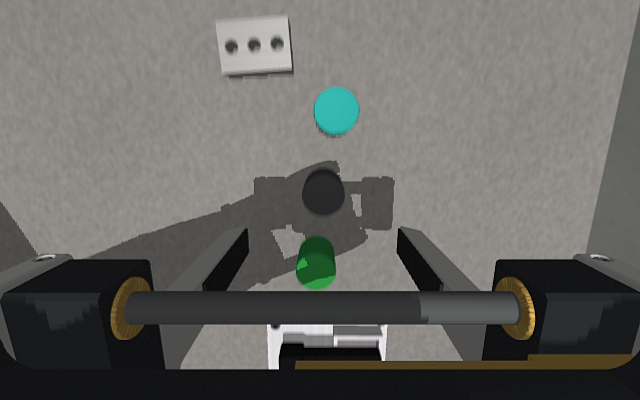

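Graphite round at (323,192), centred between the fingers, with green at (316,263) and turquoise at (336,110) clear of them. Fit gives (599.3, 295.3).

```bash
python3 -m crank '[{"offset":[0,-0.001,-0.025],"spin":0},{"offset":[0,-0.001,-0.055],"spin":0},{"offset":[0,-0.001,-0.085],"spin":0},{"offset":[0,-0.001,-0.115],"spin":0},{"offset":[0,-0.001,-0.14],"spin":0},{"offset":[0,-0.001,-0.16],"spin":0},{"offset":[0,-0.001,-0.165],"spin":0},{"offset":[0,-0.001,-0.165],"spin":0}]' 1
python3 -m crank '[{"offset":[0,0,0],"spin":0},{"offset":[0,0,0],"spin":0},{"offset":[0,0,0],"spin":0},{"offset":[0,0,0],"spin":0},{"offset":[0,0,0],"spin":0},{"offset":[0,0,0],"spin":0},{"offset":[0,0,0],"spin":0},{"offset":[0,0,0],"spin":0}]' 0 25
```

```text
clock: 10.5
eef_pos: [598.9, 293.8, 23.6]
eef_rot: [-3.141, -0.001, 1.571]
wrist_force: [0.9, -0.1, 0.1]
finger_gap: 94.1
clock: 11.17
eef_pos: [599.0, 293.9, 23.8]
eef_rot: [-3.141, -0.001, 1.572]
wrist_force: [0.7, 0.8, 1.5]
finger_gap: 45.7
```

```bash
python3 -m crank '[{"offset":[0,0,0.03],"spin":0},{"offset":[0,0,0.07],"spin":0},{"offset":[0,0,0.11],"spin":0},{"offset":[0.005,-0.02,0.14],"spin":0},{"offset":[0.01,-0.06,0.145],"spin":0},{"offset":[0.015,-0.1,0.145],"spin":0},{"offset":[0.02,-0.14,0.145],"spin":0},{"offset":[0.025,-0.18,0.145],"spin":0}]'
python3 -m crank '[{"offset":[0.005,-0.03,0],"spin":0},{"offset":[0.01,-0.06,0],"spin":0},{"offset":[0.015,-0.09,0],"spin":0},{"offset":[0.02,-0.11,0],"spin":0},{"offset":[0.02,-0.119,0],"spin":0},{"offset":[0.02,-0.119,0],"spin":0},{"offset":[0.02,-0.119,0],"spin":0},{"offset":[0.02,-0.119,0],"spin":0}]'
```

```text
clock: 11.83
eef_pos: [623.7, 112.2, 168.8]
eef_rot: [-3.141, -0.001, 1.572]
wrist_force: [0.9, -0.1, -0.9]
finger_gap: 45.9
clock: 12.5
eef_pos: [643.5, -5.4, 168.8]
eef_rot: [-3.141, -0.001, 1.573]
wrist_force: [-0.6, -0.1, -1.4]
finger_gap: 45.9
```

```bash
python3 -m crank '[{"offset":[0.0005,0.0015,-0.03],"spin":0},{"offset":[0.0005,0.0015,-0.06],"spin":0},{"offset":[0.0005,0.0015,-0.08],"spin":0},{"offset":[0.0005,0.0015,-0.095],"spin":0},{"offset":[0.0005,0.0015,-0.108],"spin":0},{"offset":[0.0005,0.0015,-0.118],"spin":0},{"offset":[0.0005,0.0015,-0.125],"spin":0},{"offset":[0.0005,0.0015,-0.126],"spin":0}]'
```

```text
clock: 13.17
eef_pos: [643.7, -3.4, 41.8]
eef_rot: [-3.14, -0.001, 1.574]
wrist_force: [-0.3, 0.4, -1.6]
finger_gap: 45.4
```

```bash
python3 -m crank '[{"offset":[0,0,-0.001],"spin":0},{"offset":[0,0,-0.002],"spin":0},{"offset":[0,0,-0.0025],"spin":0},{"offset":[0,0,-0.0025],"spin":0},{"offset":[0,0,-0.0025],"spin":0},{"offset":[0,0,-0.0025],"spin":0},{"offset":[0,0,-0.0025],"spin":0},{"offset":[0,0,-0.0025],"spin":0}]'
python3 -m crank '[{"offset":[0,0,0],"spin":0},{"offset":[0,0,0],"spin":0},{"offset":[0,0,0],"spin":0},{"offset":[0,0,0.01],"spin":0},{"offset":[0,0,0.04],"spin":0},{"offset":[0,0,0.08],"spin":0},{"offset":[-0.035,-0.00,0.115],"spin":0},{"offset":[-0.075,-0.0,0.13],"spin":0}]' 0.7
```

```text
clock: 13.83
eef_pos: [643.7, -3.4, 39.4]
eef_rot: [-3.14, -0.001, 1.574]
wrist_force: [-0.3, 0.2, -1.0]
finger_gap: 45.6
clock: 14.5
eef_pos: [577.4, -3.5, 170.0]
eef_rot: [3.138, -0.001, 1.574]
wrist_force: [1.0, 0.3, -0.8]
finger_gap: 65.7
```

```bash
python3 -m crank '[{"offset":[-0.02,-0.02,0],"spin":0},{"offset":[-0.04,-0.04,0],"spin":0},{"offset":[-0.06,-0.06,0],"spin":0},{"offset":[-0.08,-0.08,0],"spin":0},{"offset":[-0.093,-0.087,-0.02],"spin":0},{"offset":[-0.093,-0.087,-0.05],"spin":0},{"offset":[-0.093,-0.087,-0.08],"spin":0},{"offset":[-0.093,-0.087,-0.09],"spin":0}]' 0
python3 - <<'E'
from h import *
st=manip.read_state(); w=manip.camera('wrist'); p=manip.camera('top'); s=manip.camera('scene'); print(st['eef_pos'])
a=cv2.resize(p['pixels'][165:270,270:410],None,fx=4,fy=4,interpolation=cv2.INTER_CUBIC)
b=cv2.resize(s['pixels'][160:280,210:370],None,fx=1.5,fy=1.5,interpolation=cv2.INTER_CUBIC)
c=np.zeros((420+180,800,3),np.uint8); c[:420,:560]=a; c[:180,560:]=b; 
w2=cv2.resize(w['pixels'],None,fx=.6,fy=.6,interpolation=cv2.INTER_AREA); c[-240:,-384:]=w2
cv2.imwrite('pics/c1.png',c[:,:,::-1])
for pp,ss in ((w,st),(p,None),(s,None)):
  for n in ('pad_face','far_jaw','trigger_push'):
    print(n,[(np.round(d['location']).tolist(),round(d['conf'],2)) for d in manip.search_frame(pp,n)][:2])
E
```

```text
clock: 15.17
eef_pos: [482.9, -90.4, 77.5]
eef_rot: [3.141, -0.002, 1.573]
wrist_force: [0.0, 0.2, -0.3]
finger_gap: 15.9
[482.86128736 -90.39711236  77.50730726]
pad_face [([639.0, 48.0, 51.0], 0.8)]
far_jaw [([636.0, 51.0, 50.0], 0.91)]
trigger_push [([479.0, -133.0, 55.0], 0.98)]
pad_face [([641.0, 53.0, 56.0], 0.64), ([640.0, -88.0, 76.0], 0.53)]
far_jaw [([622.0, 76.0, 52.0], 0.98)]
trigger_push [([621.0, 75.0, 54.0], 0.55), ([635.0, -126.0, 56.0], 0.31)]
pad_face [([644.0, 51.0, 56.0], 0.44)]
far_jaw [([606.0, -117.0, 20.0], 0.22)]
trigger_push [([482.0, -137.0, 63.0], 0.63)]
```

View pics/c1.png

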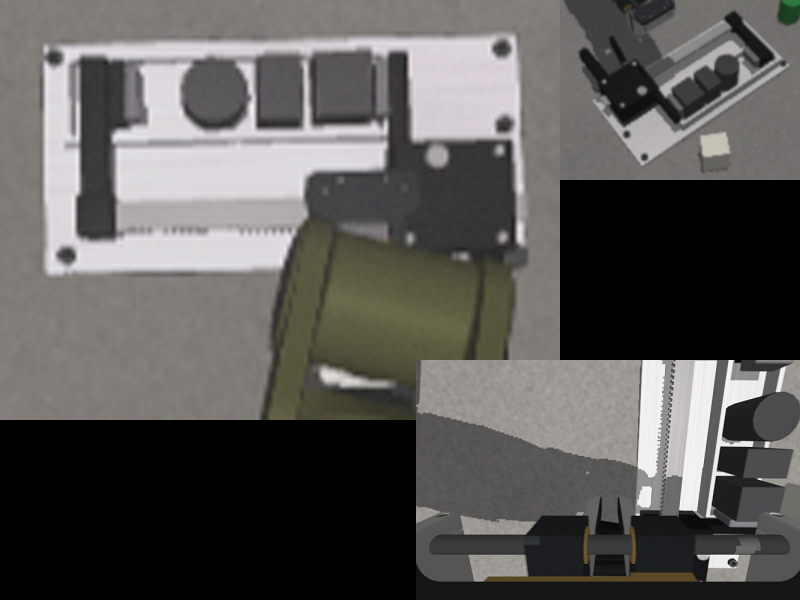

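Round, slab and resident stand upright in one row in the tray, with the pad clear of the round. Now the trigger.

```bash
python3 -m crank '[{"offset":[0,0,-0.02],"spin":0},{"offset":[0,0,-0.035],"spin":0},{"offset":[0,0,-0.04],"spin":0},{"offset":[0,-0.01,-0.04],"spin":0},{"offset":[0,-0.02,-0.04],"spin":0},{"offset":[0,-0.025,-0.04],"spin":0},{"offset":[0,-0.025,-0.04],"spin":0},{"offset":[0,-0.025,-0.04],"spin":0}]' 0
python3 -m crank '[{"offset":[0,-0.005,0],"spin":0},{"offset":[0,-0.01,0],"spin":0},{"offset":[0,-0.014,0],"spin":0},{"offset":[0,-0.018,0],"spin":0},{"offset":[0,-0.022,0],"spin":0},{"offset":[0,-0.026,0],"spin":0},{"offset":[0,-0.03,0],"spin":0},{"offset":[0,-0.03,0],"spin":0}]' 0
```

```text
clock: 16.43
eef_pos: [484.8, -116.1, 40.9]
eef_rot: [3.137, -0.0, 1.573]
wrist_force: [-0.4, 0.5, 0.4]
finger_gap: 0.8
clock: 17.1
eef_pos: [484.3, -146.4, 40.7]
eef_rot: [3.138, -0.001, 1.572]
wrist_force: [-2.5, 4.6, 1.3]
finger_gap: 0.7
```

```bash
python3 -m crank '[{"offset":[0,-0.002,0],"spin":0},{"offset":[0,-0.003,0],"spin":0},{"offset":[0,-0.004,0],"spin":0},{"offset":[0,-0.005,0],"spin":0},{"offset":[0,-0.006,0],"spin":0},{"offset":[0,-0.007,0],"spin":0},{"offset":[0,-0.007,0],"spin":0},{"offset":[0,-0.007,0],"spin":0}]' 0
cat >> h.py <<'E'
def jaw(n=3):
    # far jaw edges along fixture y in the top view, averaged
    out=[]
    for i in range(n):
        p=manip.camera('top'); out.append(p['pixels'].astype(float).mean(2))
    return np.mean(out,0),p
E
python3 - <<'E'
from h import *
g,p=jaw(2)
np.save('g0.npy',g)
# rows of fixture x=35 (arm over bright plate, between bar and tray wall), along columns
for fx,z in ((35,57),(85,58)):
    uv=proj(p,[(559.3+fx,40,z),(559.3+fx,-20,z)]); print(fx,uv.round(1).tolist())
    r=int(round(uv[:,1].mean())); print(g[r-1:r+2,280:345].mean(0).round().astype(int).tolist())
w=manip.camera('wrist'); st=manip.read_state(); save(w,'w6.png'); print(st['eef_pos'],st['wrist_force'])
E
```

```text
clock: 17.77
eef_pos: [484.5, -153.1, 40.8]
eef_rot: [3.138, -0.002, 1.573]
wrist_force: [1.0, 6.2, 1.4]
finger_gap: 0.3
35 [[309.1, 206.5], [330.6, 205.9]]
[123, 218, 220, 220, 219, 220, 220, 219, 220, 220, 220, 220, 220, 220, 93, 62, 60, 61, 60, 59, 58, 63, 122, 217, 219, 219, 219, 219, 219, 219, 219, 218, 218, 219, 219, 219, 219, 219, 219, 219, 219, 219, 219, 218, 219, 219, 220, 219, 219, 220, 220, 220, 220, 220, 220, 221, 221, 221, 222, 222, 221, 221, 221, 221, 222]
85 [[308.6, 188.6], [330.1, 188.0]]
[100, 218, 219, 219, 218, 219, 220, 159, 126, 219, 221, 221, 221, 221, 72, 56, 57, 58, 57, 59, 52, 54, 56, 60, 60, 72, 124, 125, 120, 111, 176, 219, 221, 220, 219, 131, 93, 90, 91, 91, 90, 90, 90, 91, 90, 90, 91, 90, 90, 89, 90, 91, 172, 193, 74, 89, 90, 89, 90, 89, 89, 89, 90, 89, 89]
[ 484.47123781 -153.11765608   40.79549308] [ 0.85140257  6.08447123 -0.242455  ]
```

```bash
cat >> h.py <<'E'
def meas(n=2):
    g,p=jaw(n); o={}
    def cross(row,a,b,lev,up):
        s=g[row-1:row+2].mean(0)
        for c in range(a,b):
            u,v=s[c],s[c+1]
            if (up and u<lev<=v) or (not up and u>=lev>v): return c+(lev-u)/(v-u)
        return np.nan
    L=cross(206,284,330,140,False); R=cross(206,int(L)+2,345,140,True)
    cup=cross(188,int(L)+3,350,92,True); face=cross(188,int(cup)+1,355,170,True) ; rnd=cross(188,int(cup)+2,356,155,False)
    s=g[187:190].mean(0); st=manip.read_state()
    print('clock %.2f y %.1f F %s'%(st['clock'],st['eef_pos'][1],st['wrist_force'].round(1)),'L %.2f R %.2f cup %.2f face %.2f round %.2f'%(L,R,cup,face,rnd), 'px/mm .358 moved(mm) %.1f'%((L-L0)/.358 if L0 else 0))
    print(s[int(L)+6:345].round().astype(int).tolist())
L0=None
E
python3 -m crank '[{"offset":[0,0.012,0],"spin":0},{"offset":[0,0.025,0],"spin":0},{"offset":[0,0.037,0],"spin":0},{"offset":[0,0.037,0],"spin":0},{"offset":[0,0.028,0],"spin":0},{"offset":[0,0.019,0],"spin":0},{"offset":[0,0.01,0],"spin":0},{"offset":[0,-0.0005,0],"spin":0}]' 0
python3 -c "
from h import *
meas()"
```

```text
clock: 18.58
eef_pos: [484.1, -154.2, 40.6]
eef_rot: [3.138, -0.003, 1.573]
wrist_force: [2.2, 9.1, 0.7]
finger_gap: 0.5
clock 18.68 y -154.7 F [0.5 5.7 1.6] L 297.70 R 306.19 cup 309.22 face 331.97 round 314.20 px/mm .358 moved(mm) 0.0
[59, 54, 52, 57, 61, 61, 83, 125, 125, 115, 108, 162, 127, 93, 90, 90, 91, 90, 91, 90, 91, 90, 90, 90, 90, 89, 90, 89, 90, 172, 193, 74, 88, 90, 89, 90, 90, 89, 89, 89, 89, 89]
```

```bash
python3 -m crank '[{"offset":[0,0.012,0],"spin":0},{"offset":[0,0.025,0],"spin":0},{"offset":[0,0.037,0],"spin":0},{"offset":[0,0.037,0],"spin":0},{"offset":[0,0.030,0],"spin":0},{"offset":[0,0.025,0],"spin":0},{"offset":[0,0.02,0],"spin":0},{"offset":[0,0.017,0],"spin":0}]' 0
python3 -m crank '[{"offset":[0,-0.003,0],"spin":0},{"offset":[0,-0.006,0],"spin":0},{"offset":[0,-0.008,0],"spin":0},{"offset":[0,-0.010,0],"spin":0},{"offset":[0,-0.012,0],"spin":0},{"offset":[0,-0.014,0],"spin":0},{"offset":[0,-0.015,0],"spin":0},{"offset":[0,-0.015,0],"spin":0}]' 0
python3 -c "
from h import *
meas()"
```

```text
clock: 19.35
eef_pos: [483.8, -138.5, 40.4]
eef_rot: [3.139, -0.004, 1.571]
wrist_force: [-3.0, 4.9, 0.8]
finger_gap: 0.4
clock: 20.02
eef_pos: [483.9, -153.8, 40.4]
eef_rot: [3.139, -0.004, 1.57]
wrist_force: [0.6, 6.9, 0.7]
finger_gap: 0.3
clock 20.12 y -153.7 F [0.1 5.9 0.5] L 301.63 R 310.18 cup 312.69 face 345.68 round 346.70 px/mm .358 moved(mm) 0.0
[59, 55, 55, 62, 60, 61, 106, 125, 125, 97, 89, 90, 91, 91, 90, 91, 91, 90, 90, 90, 90, 90, 89, 90, 89, 88, 103, 63, 89, 90, 90, 89, 89, 90, 89, 90, 89, 89]
```

```bash
python3 -c "
from h import *
g,p=jaw(3)
print(g[187:190,306:378].mean(0).round().astype(int).tolist())
print(g[196:198,306:378].mean(0).round().astype(int).tolist())
a=cv2.resize(np.clip(g[172:222,285:385],0,255).astype(np.uint8),None,fx=8,fy=8,interpolation=cv2.INTER_CUBIC); a=cv2.convertScaleAbs(a,alpha=1.2)
cv2.imwrite('pics/c2.png',a)
"
```

```text
[59, 59, 53, 55, 61, 60, 60, 106, 125, 125, 97, 89, 90, 90, 90, 90, 90, 91, 91, 91, 90, 90, 90, 89, 90, 89, 89, 103, 64, 89, 90, 89, 89, 89, 90, 89, 88, 89, 89, 83, 211, 131, 59, 94, 89, 89, 89, 88, 89, 88, 89, 88, 88, 88, 87, 87, 88, 61, 122, 125, 121, 67, 60, 58, 56, 54, 159, 210, 212, 212, 211, 212]
[60, 61, 56, 68, 76, 109, 110, 124, 149, 196, 198, 197, 218, 207, 189, 140, 119, 93, 92, 92, 92, 111, 118, 136, 193, 216, 217, 216, 119, 108, 107, 112, 111, 111, 111, 112, 110, 111, 120, 148, 215, 206, 163, 161, 160, 187, 189, 189, 188, 189, 189, 189, 189, 189, 190, 192, 198, 218, 199, 160, 215, 71, 58, 59, 57, 56, 114, 207, 209, 209, 209, 209]
```

View pics/c2.png

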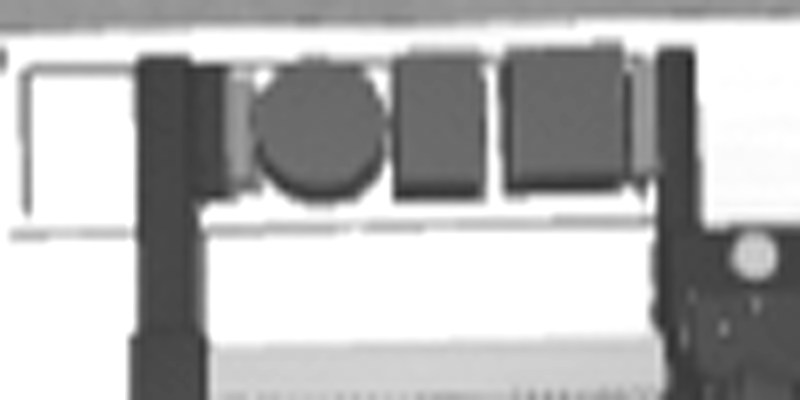

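Round and slab nearly touch (col ~388 of the crop), and the slab–resident gap (485–505) is still open. More pumping is needed.

```bash
python3 -m crank '[{"offset":[0,0.012,0],"spin":0},{"offset":[0,0.025,0],"spin":0},{"offset":[0,0.037,0],"spin":0},{"offset":[0,0.037,0],"spin":0},{"offset":[0,0.030,0],"spin":0},{"offset":[0,0.025,0],"spin":0},{"offset":[0,0.02,0],"spin":0},{"offset":[0,0.017,0],"spin":0}]' 0
python3 -m crank '[{"offset":[0,-0.002,0],"spin":0},{"offset":[0,-0.004,0],"spin":0},{"offset":[0,-0.005,0],"spin":0},{"offset":[0,-0.006,0],"spin":0},{"offset":[0,-0.007,0],"spin":0},{"offset":[0,-0.008,0],"spin":0},{"offset":[0,-0.008,0],"spin":0},{"offset":[0,-0.008,0],"spin":0}]' 0
cat > m.py <<'E'
from h import *
g,p=jaw(3); s=g[187:190].mean(0); st=manip.read_state(); t=g[205:208].mean(0)
L=next(c+(140-t[c])/(t[c+1]-t[c]) for c in range(284,330) if t[c]>=140>t[c+1])
e=lambda a,b,lev:[round(c+(lev-s[c])/(s[c+1]-s[c]),2) for c in range(int(L)+a,int(L)+b) if (s[c]-lev)*(s[c+1]-lev)<0]
print('clock %.2f y %.1f F %s'%(st['clock'],st['eef_pos'][1],st['wrist_force'].round(1)),'L %.2f'%L,'cup',e(8,15,92),'face',e(11,18,107))
D=e(11,18,107); print('pad~%.1f mm bar~%.1f'%((15.05-(D[-1]-L))*2.79, 132+99-(371.7-L)/.358*-1*-1) if D else '')
print(int(L)+8,s[int(L)+8:374].round().astype(int).tolist())
E
python3 m.py
```

```text
clock: 20.93
eef_pos: [483.4, -137.5, 40.2]
eef_rot: [3.14, -0.005, 1.57]
wrist_force: [-2.2, 4.3, 1.5]
finger_gap: 0.2
clock: 21.6
eef_pos: [483.2, -145.7, 40.1]
eef_rot: [3.141, -0.006, 1.569]
wrist_force: [-1.7, 7.6, 2.4]
finger_gap: 0.2
clock 21.75 y -145.7 F [-1.8  6.3  2.4] L 304.31 cup [np.float64(315.47), np.float64(318.79)] face [np.float64(315.72), np.float64(318.44)]
pad~2.6 mm bar~42.8
312 [59, 60, 61, 65, 124, 125, 126, 83, 91, 90, 90, 90, 90, 91, 90, 90, 90, 90, 90, 89, 89, 89, 90, 60, 92, 89, 89, 89, 89, 89, 89, 89, 88, 89, 93, 123, 59, 93, 89, 89, 89, 89, 88, 89, 88, 88, 88, 88, 88, 88, 88, 61, 122, 124, 121, 67, 61, 57, 57, 53, 159, 210]
```

```bash
python3 -m crank '[{"offset":[0,-0.001,0],"spin":0},{"offset":[0,-0.002,0],"spin":0},{"offset":[0,-0.003,0],"spin":0},{"offset":[0,-0.004,0],"spin":0},{"offset":[0,-0.005,0],"spin":0},{"offset":[0,-0.006,0],"spin":0},{"offset":[0,-0.006,0],"spin":0},{"offset":[0,-0.006,0],"spin":0}]' 0
python3 m.py
```

```text
clock: 22.42
eef_pos: [483.3, -152.0, 40.2]
eef_rot: [3.14, -0.006, 1.568]
wrist_force: [0.2, 6.4, 1.4]
finger_gap: 0.3
clock 22.57 y -152.0 F [0.2 6.6 1. ] L 305.45 cup [np.float64(316.48), np.float64(319.61)] face [np.float64(316.72), np.float64(319.34)]
pad~3.2 mm bar~45.9
313 [58, 61, 61, 63, 124, 125, 126, 70, 90, 91, 91, 91, 91, 91, 91, 91, 91, 90, 90, 90, 91, 90, 90, 71, 95, 90, 90, 90, 90, 90, 90, 90, 89, 88, 90, 56, 94, 90, 89, 89, 89, 89, 88, 88, 88, 88, 88, 88, 87, 88, 62, 122, 125, 120, 67, 60, 58, 56, 54, 160, 210]
```

```bash
python3 -m crank '[{"offset":[0,-0.001,0],"spin":0},{"offset":[0,-0.002,0],"spin":0},{"offset":[0,-0.0025,0],"spin":0},{"offset":[0,-0.0025,0],"spin":0},{"offset":[0,0.010,0],"spin":0},{"offset":[0,0.022,0],"spin":0},{"offset":[0,0.034,0],"spin":0},{"offset":[0,0.034,0],"spin":0}]' 0
python3 m.py
python3 -m crank '[{"offset":[0,-0.006,0],"spin":0},{"offset":[0,-0.011,0],"spin":0},{"offset":[0,-0.015,0],"spin":0},{"offset":[0,-0.018,0],"spin":0},{"offset":[0,-0.02,0],"spin":0},{"offset":[0,-0.02,0],"spin":0},{"offset":[0,-0.02,0],"spin":0},{"offset":[0,-0.02,0],"spin":0}]' 0
python3 m.py
```

```text
clock: 23.23
eef_pos: [483.2, -116.1, 40.2]
eef_rot: [3.14, -0.006, 1.57]
wrist_force: [-0.8, -0.3, 0.0]
finger_gap: 0.1
clock 23.38 y -118.0 F [ 0.1 -0.3  0.4] L 304.86 cup [np.float64(316.41)] face [np.float64(316.69), np.float64(319.54)]
pad~1.0 mm bar~44.3
312 [53, 59, 61, 61, 69, 124, 125, 122, 94, 88, 91, 91, 90, 91, 91, 90, 90, 90, 90, 89, 90, 89, 89, 89, 85, 72, 89, 90, 90, 89, 90, 89, 89, 89, 88, 90, 55, 94, 89, 89, 89, 89, 89, 89, 89, 88, 88, 88, 87, 87, 87, 61, 121, 124, 121, 67, 60, 57, 55, 54, 159, 210]
clock: 24.05
eef_pos: [482.8, -138.4, 40.0]
eef_rot: [3.142, -0.007, 1.568]
wrist_force: [-3.3, 4.9, 0.7]
finger_gap: 0.4
clock 24.20 y -138.4 F [-2.8  4.6  0.2] L 306.86 cup [np.float64(318.46)] face [np.float64(318.71), np.float64(320.6)]
pad~3.7 mm bar~49.9
314 [53, 58, 62, 61, 65, 124, 125, 95, 86, 91, 91, 91, 91, 91, 91, 91, 90, 90, 90, 90, 90, 90, 89, 89, 61, 89, 90, 90, 89, 90, 89, 89, 89, 89, 88, 68, 89, 89, 89, 89, 88, 88, 88, 88, 88, 89, 88, 87, 88, 94, 123, 125, 121, 67, 61, 57, 56, 54, 159, 210]
```

```bash
python3 -m crank '[{"offset":[0,-0.001,0],"spin":0},{"offset":[0,-0.002,0],"spin":0},{"offset":[0,-0.0025,0],"spin":0},{"offset":[0,-0.003,0],"spin":0},{"offset":[0,-0.003,0],"spin":0},{"offset":[0,-0.003,0],"spin":0},{"offset":[0,-0.003,0],"spin":0},{"offset":[0,-0.003,0],"spin":0}]' 0
python3 m.py
```

```text
clock: 24.87
eef_pos: [482.6, -141.6, 39.9]
eef_rot: [-3.141, -0.008, 1.568]
wrist_force: [-0.8, 5.6, 2.7]
finger_gap: 0.4
clock 25.02 y -141.6 F [-1.2  6.2  2.4] L 307.55 cup [np.float64(318.59), np.float64(321.62)] face [np.float64(318.88), np.float64(321.31)]
pad~3.6 mm bar~51.8
315 [58, 61, 61, 62, 113, 124, 122, 73, 90, 91, 91, 91, 91, 91, 91, 90, 91, 90, 90, 90, 89, 90, 89, 63, 94, 90, 90, 89, 89, 90, 89, 89, 89, 88, 76, 94, 89, 89, 89, 89, 89, 89, 88, 88, 88, 88, 87, 88, 87, 95, 123, 120, 67, 61, 58, 56, 54, 159, 209]
```

```bash
python3 -m crank '[{"offset":[0,-0.001,0],"spin":0},{"offset":[0,-0.002,0],"spin":0},{"offset":[0,-0.0025,0],"spin":0},{"offset":[0,-0.003,0],"spin":0},{"offset":[0,-0.003,0],"spin":0},{"offset":[0,-0.003,0],"spin":0},{"offset":[0,-0.003,0],"spin":0},{"offset":[0,-0.003,0],"spin":0}]' 0
python3 m.py
```

```text
clock: 25.68
eef_pos: [482.5, -144.7, 39.9]
eef_rot: [-3.141, -0.009, 1.567]
wrist_force: [-0.6, 8.5, 2.1]
finger_gap: 0.7
clock 25.83 y -144.6 F [-0.9  8.2  2.5] L 307.62 cup [np.float64(319.41), np.float64(321.62)] face [np.float64(319.7), np.float64(321.33)]
pad~3.7 mm bar~52.0
315 [54, 60, 61, 61, 70, 123, 124, 73, 91, 91, 91, 91, 91, 91, 91, 91, 90, 90, 90, 89, 90, 90, 90, 64, 95, 90, 90, 90, 89, 90, 89, 89, 89, 88, 76, 94, 90, 90, 89, 89, 89, 88, 88, 88, 88, 88, 87, 88, 88, 95, 124, 121, 67, 61, 58, 56, 55, 160, 210]
```

```bash
python3 -m crank '[{"offset":[0,-0.0005,0],"spin":0},{"offset":[0,-0.001,0],"spin":0},{"offset":[0,-0.0015,0],"spin":0},{"offset":[0,-0.0015,0],"spin":0},{"offset":[0,-0.0015,0],"spin":0},{"offset":[0,-0.0015,0],"spin":0},{"offset":[0,-0.0015,0],"spin":0},{"offset":[0,-0.0015,0],"spin":0}]' 0
python3 m.py
python3 - <<'E'
from h import *
F=[]
im=0
for i in range(6):
    w=manip.camera('wrist'); F.append(manip.read_state()['wrist_force']); im=im+w['pixels'].astype(float)/6
print(np.mean(F,0),np.std(F,0)); np.save('wl.npy',im)
st=manip.read_state()
# predicted pixels: cup rim top-left / face / round
for X in [(625,5,58),(663,5,58),(625,10,58),(625,15,60),(663,15,60),(644,-18,75)]: print(X,proj(w,[X],st).round(1))
a=im[0:200,480:640].astype(np.uint8)[:,:,::-1]
b=cv2.resize(a,None,fx=3,fy=3,interpolation=cv2.INTER_CUBIC); b=cv2.convertScaleAbs(b,alpha=1.6)
cv2.imwrite('pics/w7.png',b)
E
```

```text
clock: 26.5
eef_pos: [482.5, -146.1, 39.9]
eef_rot: [-3.141, -0.01, 1.567]
wrist_force: [0.4, 9.8, 2.5]
finger_gap: 0.4
clock 26.65 y -146.1 F [-0.7  9.   2.3] L 307.86 cup [np.float64(319.46), np.float64(321.59)] face [np.float64(319.72), np.float64(321.3)]
pad~4.5 mm bar~52.7
315 [54, 59, 62, 62, 66, 123, 123, 70, 90, 90, 90, 91, 91, 91, 91, 91, 90, 90, 90, 90, 89, 90, 89, 65, 94, 90, 90, 90, 89, 90, 89, 89, 89, 89, 75, 94, 90, 89, 89, 89, 90, 89, 88, 88, 88, 88, 88, 88, 87, 95, 123, 121, 67, 61, 57, 56, 54, 159, 210]
[0.10136277 9.19643081 2.4148404 ] [0.4441039  0.4138804  0.62565492]
(625, 5, 58) [[632.3 -57.6]]
(663, 5, 58) [[715.3 -58.2]]
(625, 10, 58) [[634.8 -70.4]]
(625, 15, 60) [[641.9 -86.6]]
(663, 15, 60) [[727.5 -87.2]]
(644, -18, 75) [[705.4 -18.9]]
```

View pics/w7.png

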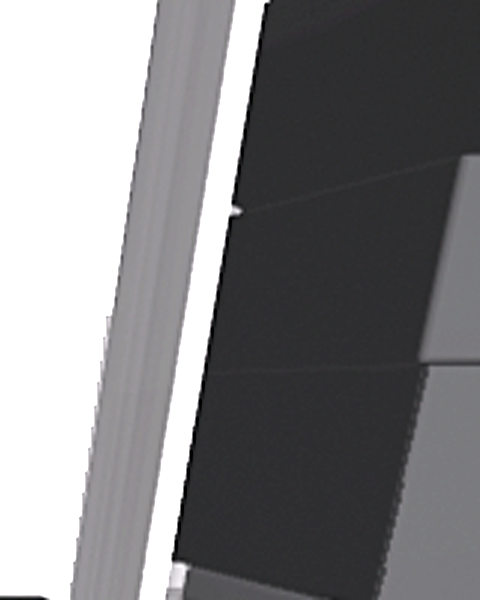

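```bash
python3 - <<'E'
from h import *
g,p=jaw(3)
print(g[178:200,314:326].round().astype(int))
print(proj(p,[(644,y,z) for y,z in ((5,75),(-111,75),(5,58),(15,58),(15,64),(5,64))]).round(2).tolist())
for r in (184,187,190,193): print(r,g[r,358:368].round().astype(int).tolist())
g0=np.load('g0.npy'); print(g0[182:196,303:313].round().astype(int))
E
```

```text
[[173 218 219 220 203 202 217 219 219 219 218 205]
 [ 71 169 173 173 144 141 174 177 177 176 176 152]
 [ 55  55  64  63  61  81 114 139 163 164 134  90]
 [ 56  53  60  59  61  91 134 156 216 217 152  90]
 [ 56  53  60  60  61  91 127 115 214 180 108  89]
 [ 57  52  59  62  61  88 124 119 174 107  89  89]
 [ 57  53  60  61  62  80 124 126 105  91  90  90]
 [ 57  53  62  61  60  70 123 122 104  90  89  90]
 [ 57  51  61  62  61  68 123 121  87  90  90  91]
 [ 58  53  60  62  63  67 124 123  74  90  91  92]
 [ 58  53  60  61  61  65 124 124  70  89  91  90]
 [ 60  54  60  62  62  66 124 124  65  90  91  92]
 [ 59  52  60  63  64  66 124 124  61  82  92  91]
 [ 59  53  59  62  63  66 123 125  67  61  88  93]
 [ 61  52  60  62  62  66 124 126  91  59  73  88]
 [ 60  54  62  62  63  66 123 126 105  99  59  75]
 [ 60  54  61  66  64  67 101 101 104 173  82  57]
 [ 61  54  59  62  61  67  96 158 170 216 168  81]
 [ 61  66  58  58  66  73 123 214 217 218 217 167]
 [ 62  78  97  97 117 118 175 216 217 218 217 218]
 [ 59  81 177 180 188 188 219 221 220 220 221 220]
 [ 61  73 205 209 196 196 195
[... 219 characters left out ...]
, 65]
190 [89, 89, 88, 90, 88, 86, 81, 124, 120, 69]
193 [76, 77, 76, 75, 76, 76, 82, 98, 97, 77]
[[ 58  60 104 123 126 130 218 220 219 218]
 [ 58  58 104 122 124 105 181 218 218 218]
 [ 57  58 103 125 124 115 123 217 220 219]
 [ 58  59  92 124 124 118 125 218 220 220]
 [ 59  60  72 123 124 117 124 217 220 219]
 [ 58  61  73 124 125 119 116 218 220 220]
 [ 61  59  75 124 125 120 108 183 220 222]
 [ 60  60  69 124 125 121 109 126 218 220]
 [ 60  60  64 124 124 124 108 124 218 220]
 [ 61  61  68 125 124 123 109 123 218 220]
 [ 61  59  67 124 126 117 109 127 220 223]
 [ 60  60  70 125 126 118 108 126 218 221]
 [ 61  62  65 103 103 105 108 124 216 220]
 [ 57  58  66  87  86  87 114 123 217 219]]
```

The row is closed up, and its block edges stayed put over the last two pushes. Pad readings sit around half-way: 3–4.5 mm from vision and about 5–6 mm from trigger force. The trigger is still squeezed, so I'm handing in.

```bash
python3 -c "
from h import *
s=manip.read_state(); print(s['clock'],s['eef_pos'],s['wrist_force']); print(manip.sign_off())"
```

```text
27.1 [ 482.47941729 -146.09141271   39.93510374] [0.59151156 9.02986043 2.87527538]
the job is handed in; nothing more can be done
None
```

The slab and the round blank now stand upright in the tray in a row with the resident block, and the row is tight against the fixed jaw. I pumped the trigger through about four strokes, plus a partial fifth, and handed in at 27.1 s with it still squeezed. The arm held the lever with about 9 N.

**Row:** over the last two pushes the block edges in the top view did not move, while the trigger force rose from about 6 N to 9 N. That is why I take the row as tight. The wrist camera showed the slab and resident in contact, but the pad was out of its view.

**Pad depth:** my two measures disagree somewhat, and both are within about 2 mm of half-way.
- **Vision:** about 3 to 4.5 mm pressed in, from the top camera at about 2.8 mm per pixel.
- **Trigger force:** about 5 to 6 mm pressed in.
- **Taken together:** roughly 4.7 mm, about half-way and well short of fully home.

I did not move the bushing, nipple, steel block, look-alikes or far jaw by hand. I took no final picture of the bushing, nipple, steel block or look-alikes.

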